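Send a wet plug round the drying-track bend and lock it in

ROBOT

A 6-joint arm with a two-finger parallel gripper is mounted at the origin on a cart in front of the work surface, level with it; the furniture and walls round the work are solid. World frame = base frame: x ahead of the robot, y to its left, z up, the work surface at z = 0. Lengths are in m, angles in rad, forces in N, time in s.
With the tool pointing down it reaches from about 0.325 to 0.9 m from the base axis. Payload 3.5 kg.
Tool frame: the origin (TCP) lies at the very end of the fingers, on their centre line; the grasp point (between the pads) lies 19 mm behind it; z points along the fingers, y is the line along which they close (so a half turn about z gives the same grasp; the last joint's range is limited). The gripper opens to 85 mm and grips with 20 to 120 N. Pads are 22 mm wide; open, the fingers measure 114 mm over their backs; the gripper's body (76 mm by 85 mm) begins 54 mm behind the grasp point. The pads swing forward as they close: fully open they stand 13 mm farther back than shut.
Start: joints at [1.16, 0.276, -0.026, 1.268, 0, 1.467], TCP at [0.189, 0.596, 0.192] pointing down, gripper open.
Joint ranges: [-3.12, 3.12], [-0.85, 1.88], [-1.08, 1.24], [-1.95, 2.15], [-1.57, 1.53], [-3.14, 3.14]. Speed limits (rad/s): [2.57, 2.57, 3.14, 3.14, 3.14, 3.14].

INTERFACE

Orientations are given as a 3x3 rotation matrix whose columns are the frame's x, y, z axes.
In Python, from cell import arm gives the robot as it stands. The module is installed in compiled form; this text tells all that it offers.
- The arm moves only by the tool apply_moves, never from a script. Its argument "series" is text: rows parted by semicolons, each of 7 numbers parted by spaces: the turn, a rotation vector about the tool's x, y, z in rad, then the shift along the tool's x, y, z in mm, then the opening in per cent of the stroke, from 0 (shut) to 100 (fully open). In form: ax ay az tx ty tz fingers; .... A call has exactly 10 rows; each row is the pose to reach, as a shift and turn from the pose commanded when the call began, along the tool's axes at that moment; what a row does not reach only later rows make up. A row lasts 1/8 s, in which the tool goes at most 62.5 mm and 10.7 degrees, less where a joint would pass 70% of its speed; a pose out of reach is approached as far as the arm can. A call with a gripper value outside its range is refused whole. The fingers move at their own pace and stop on an object; the grip force is fixed at half the most. Time passes only in rows, so rows that repeat a pose let the fingers close, or fill a call up. It gives the time, the measured TCP pose, the force, the opening and the grip force at its end, in the units of the state.
- arm.read_state(): the state, without advancing time (a new reading comes with each control period).
- arm.read_camera(name): name is "scene" or "top" or "wrist"; returns the picture (480x640x3 uint8, blue, green, red); there is no depth.
- arm.camera_info(name): a dict with "fx", "fy", "cx", "cy" (pixels), "xyz" and "attitude" of the camera in the world; the wrist camera has in their place "T_tool_cam" (4x4, takes a point from camera to tool coordinates, whose origin is the TCP and whose axes are the flange's). Camera axes: x right, y up, looking along -z (the intrinsics and any distortion apply to the point x, -y, -z); pixel columns grow to the right and rows downward; lengths in m; the calibration is good to about 2 mm. The wrist camera is an equidistant fisheye: a pixel r from the principal point sees the ray r / f radians off the axis. A picture is of the moment at which its call begins: read the wrist's pose just before it. camera_info takes no time and is no camera call.
- arm.close_job(): hands the job in; it is judged then, once.
The state is a dict: "t": time; "joint_positions": joint angles; "dq": joint speeds; "joint_efforts": joint torques, N m; "tcp_pos": TCP position; "ee_rot": TCP orientation; "wrist_force": force on the tool from outside, world axes, zero at the start; "torque": the same for the moment, N m; "width": finger opening in m; "grip_force": force on a finger pad.
Only numpy, scipy, OpenCV 4.12 (cv2) and the standard library are available. Lean on these libraries where they do the work, as an engineer would, in place of code of your own. Each camera call takes 0.05 s, during which the arm holds its last target. There are 200 camera calls.

TASK

The wooden plug riding on the blue carrier is freshly varnished and still wet: first take the red-handled brush that lies across the track and lay it flat and centred on top of the long wood offcut that lies on the table beside the track (not one of those along the table's edges). Then, with the retaining arm swung wide open by its red knob, push the carrier along its channel, round the bend and fully home against the rubber pad of the end stop, and last swing the arm fully shut across the track behind it. The carrier must stay down in the track with the plug standing on it; never touch the wet plug, and leave everything else where it stands.

Things in the scene. Friction and masses are not known exactly. Their poses are not given: they have to be found in the camera images.
- track: Fixed plywood board, 260x325 mm (own x -140..120, y -190..135), top at z=12 mm; origin at table height, z up; its place and yaw vary. Two aluminium rails 6 mm thick, z=12 to 30 mm, form an L-shaped channel 56 mm wide inside: entry leg, quarter bend, exit leg.
- mouth (a point): Open flared mouth of the entry leg on its centre line, at (-90, 110, 12) mm in the track's frame. From here the centre line runs straight along the track's -y as far as y=-20 mm (x=-90), then into the bend.
- bend_centre (a point): Centre of the bend, at (0, -20, 12) mm in the track's frame. The centre line goes round it as a quarter circle of 90 mm radius from (-90, -20) to (0, -110), then straight along the track's +x at y=-110 to the end stop (rubber pad face at x=90 mm, stop 38 mm high).
- dock (a point): Point on the board top (z=12 mm), at x=+57, y=-110 mm in the track's frame: where the carrier's origin lies when it is fully home with its nose on the stop pad. The carrier takes up to about 4 N to start sliding, so a push force well above that shows it has met the pad.
- gate_hinge (a point): Fixed vertical axis of the retaining arm, at x=+12, y=-155 mm in the track's frame, outside the outer rail of the exit leg; the point lies at z=34 mm, underside of the arm.
- gate (a joint): Dark steel retaining arm, 12 mm wide, z=34 to 42 mm (clears the rails). 0 = shut at its stop, pointing along the track's +y across the exit leg; grows counter-clockwise from above to 1.6 rad = pointing to the track's -x beside the track. Starts shut or part open. The channel is clear only above 1.35; a carrier hitting a half-open arm shuts it and is blocked. Stays where left (0.3 N at the knob).
- gate_knob (a point): Middle of the grip of the red upright knob on the retaining arm, 100 mm from the hinge axis. Knob 14 mm in diameter, from 49 to 86 mm above the table, this point at 69 mm. It can be pinched from above in any direction and carried round the hinge.
- carrier: Loose blue block, 0.25 kg, on the board in the entry leg. Origin: centre of underside; +x to its nose (travel), z up. 66 mm long (x -33..33), 48 wide (4 mm play each side), 17 high (below rail tops), corners rounded. Push in line on the back of its rear fence: x -33..-25, 46 wide, top 53 mm above the table. Plug stands on it at x=5 between six brass pins.
- wet_plug: Wet varnished round wooden plug, 34 mm across, 28 mm tall, standing loose on the carrier 5 mm ahead of its middle; its top is 57 mm above the table. Must not be touched. Origin under its centre.
- brush: Flat paint brush, red handle, 214 mm long along own y (handle end +y, bristles -y), 30 mm wide, 16 mm thick, 60 g, lying across both rails at the start of the bend, underside 30 mm above the table. Origin: middle of its underside, near its balance point; about 25 mm wide there. Grasp from above across its width (own x) there.
- offcut: Loose flat wood offcut, 190 g, 91 mm (own x) by 192 mm (own y), 28 mm high, lying loose well inside the table, to the left or right of the track, 0.34 to 0.38 m off the robot's centre line (similar pieces at the back and right edge do not count); its top is 28 mm above the table. Origin under its centre.
- paint_can: Bystander: grey one-litre lever-lid paint can, 108 mm across, 122 mm tall; origin under its centre.
- tape_measure: Bystander: yellow tape measure, 71x86x66 mm; origin under its centre.
- spare_plug: Bystander: unvarnished spare round wooden plug, 34 mm across, 28 mm tall, standing on the bare part of the track board between the two legs; origin under its centre.
- hole_saw: Bystander: red hole saw on its arbor, 39 mm across, 64 mm tall, standing on the bare part of the track board between the two legs; origin under its centre.

How it is judged:
On the way, in this order (a step that is already met when the one before it is completed fails the run):
1. the brush lies released on top of the offcut (horizontal distance between brush and offcut below 0.05 m and z of brush in the frame of offcut between 0.02 and 0.04 m and linear speed of brush below 0.03 m/s and contact force between the fingers and brush below 0.1 N), for 0.2 s.
2. the carrier has been pushed round the bend and is home against the stop (x of carrier in the frame of dock between -0.005 and 0.005 m and y of carrier in the frame of dock between -0.008 and 0.008 m and angle between the x axis of carrier and the x axis of track, either way round below 0.2 rad and z of carrier in the frame of track below 0.016 m), for 0.2 s.
3. the retaining arm is shut across the track behind the carrier (all of step 2 and value of joint gate below 0.1 rad), for 0.2 s.
At the end, for the whole second after the job is handed in: Carrier at rest down in the exit leg within 5 mm of home on the stop pad; arm within 0.1 rad of shut behind it; plug upright in its place on the carrier; brush released at rest on top of the offcut, its middle within 50 mm of the offcut's middle (all of step 1 and all of step 3 and horizontal distance between wet_plug and carrier below 0.012 m and angle between wet_plug's own z axis and vertical below 0.1 rad and z of wet_plug in the frame of carrier below 0.021 m and linear speed of carrier below 0.01 m/s); the robot touches nothing.
It fails at once if the fingers touch the wet plug (contact force between the fingers and wet_plug above 0.2 N).
It fails at once if the plug comes off its place on the carrier or tips (horizontal distance between wet_plug and carrier above 0.02 m or angle between wet_plug's own z axis and vertical above 0.35 rad).
It fails at once if the carrier is lifted out of the track (z of carrier in the frame of track above 0.024 m).
It fails at once if a bystander (paint can, tape measure, spare plug or hole saw) is shifted by more than 3 cm (distance of any of paint_can, tape_measure, spare_plug, hole_saw from where it was at the start of the episode above 0.03 m).
It fails at once if the offcut is shifted by more than 5 cm (distance of offcut from where it was at the start of the episode above 0.05 m).
It also fails if it takes over 72 s, if anything falls off the work surface, if the arm or the gripper's body presses on something with over 40 N, if the wrist force passes 120 N, or if a joint passes its speed limit or range.

## Working session

There is one attempt and no reset: what is moved stays moved. The work goes in short steps, Python scripts to look and compute and a tool call to move; the robot and the scene stay as the last step left them, time stands still between calls to the robot, and variables do not carry over. Pictures are saved under pics/ and viewed, at most 10 in all, crops included, and the job is handed in when it is done.

Besides the shell and the picture viewer there is one more tool, called after ">>>" by a JSON object that holds its "op" and its "data", one argument or row to a line. apply_moves: Moves the arm, as the interface text tells. Its arguments: {"type":"object","properties":{"series":{"type":"string"}},"required":["series"]}

```bash
mkdir -p pics; python3 - <<'E'
from cell import arm
import cv2
s=arm.read_state()
print({k:s[k] for k in('t','tcp_pos','ee_rot','width')})
for n in('scene','top'):
    cv2.imwrite(f'pics/{n}0.png',arm.read_camera(n)); print(n,arm.camera_info(n))
print(arm.camera_info('wrist'))
E
```

```text
{'t': 0.0, 'tcp_pos': array([0.18901483, 0.59481653, 0.19084381]), 'ee_rot': array([[-9.52992328e-01,  3.02993062e-01, -9.09326258e-04],
       [ 3.02994329e-01,  9.52990137e-01, -2.05814472e-03],
       [ 2.42975385e-04, -2.23691683e-03, -9.99997469e-01]]), 'width': 0.08547209593111496}
scene {'fx': 519.4025488374672, 'fy': 519.4025488374672, 'cx': 312.9136756730832, 'cy': 246.55042489927206, 'xyz': array([-0.12330258, -0.4932333 ,  0.74978015]), 'attitude': array([[ 0.55243891,  0.526102  , -0.64655079],
       [-0.83350793,  0.34055582, -0.4350704 ],
       [-0.00870477,  0.77925504,  0.62664648]])}
top {'fx': 449.00068729611235, 'fy': 449.00068729611235, 'cx': 318.28972702937375, 'cy': 238.34866842532276, 'xyz': array([ 0.53787934, -0.02199814,  1.06165463]), 'attitude': array([[ 0.00409562,  0.99814839, -0.06068791],
       [-0.99984498,  0.00304822, -0.01734132],
       [-0.01712422,  0.06074953,  0.99800614]])}
{'fx': 371.64829954431775, 'fy': 371.64829954431775, 'cx': 329.0235180359975, 'cy': 243.01743665594688, 'T_tool_cam': array([[-1.53933358e-04,  9.64323150e-01,  2.64727859e-01,
         6.70430552e-02],
       [ 9.99999838e-01,  2.93660898e-04, -4.88239771e-04,
        -1.08488228e-03],
       [-5.48561134e-04,  2.64727741e-01, -9.64323038e-01,
        -1.83285357e-01],
       [ 0.00000000e+00,  0.00000000e+00,  0.00000000e+00,
         1.00000000e+00]])}
```

View pics/top0.png

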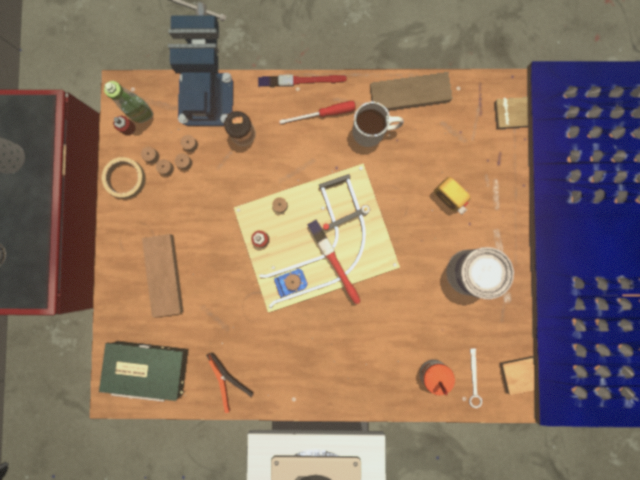

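View pics/scene0.png

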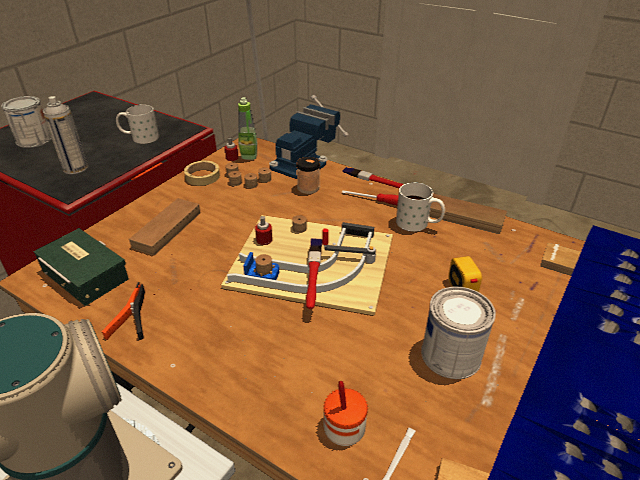

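The top view shows the track with its mouth at about (265,285), bend at (350,260) and end stop at (335,183). The gate hinge is at (364,210), with the gate roughly shut. The brush runs from (313,225) to (355,300), the offcut is on the left at (161,275), and the carrier is at (291,282). I'll zoom in for accurate measurements.

```bash
cat >h.py <<'E'
import numpy as np, cv2
from cell import arm
def ray(cam,u,v):
    c=arm.camera_info(cam); d=np.array([(u-c['cx'])/c['fx'],-(v-c['cy'])/c['fy'],-1.])
    return np.array(c['xyz']), c['attitude']@d
def w(cam,u,v,z):
    o,d=ray(cam,u,v); return o+d*(z-o[2])/d[2]
def proj(cam,P):
    c=arm.camera_info(cam); q=(np.atleast_2d(P)-c['xyz'])@c['attitude']
    return np.c_[c['cx']-c['fx']*q[:,0]/q[:,2], c['cy']+c['fy']*q[:,1]/q[:,2]]
E
python3 - <<'E'
import cv2
im=cv2.imread('pics/top0.png')
cv2.imwrite('pics/topz.png',cv2.resize(im[158:314,225:409],None,fx=3.8,fy=3.8,interpolation=cv2.INTER_CUBIC))
im=cv2.imread('pics/scene0.png')
cv2.imwrite('pics/scz.png',cv2.resize(im[200:330,215:405],None,fx=4.2,fy=4.2,interpolation=cv2.INTER_CUBIC))
E
```

```text
(no output)
```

View pics/topz.png

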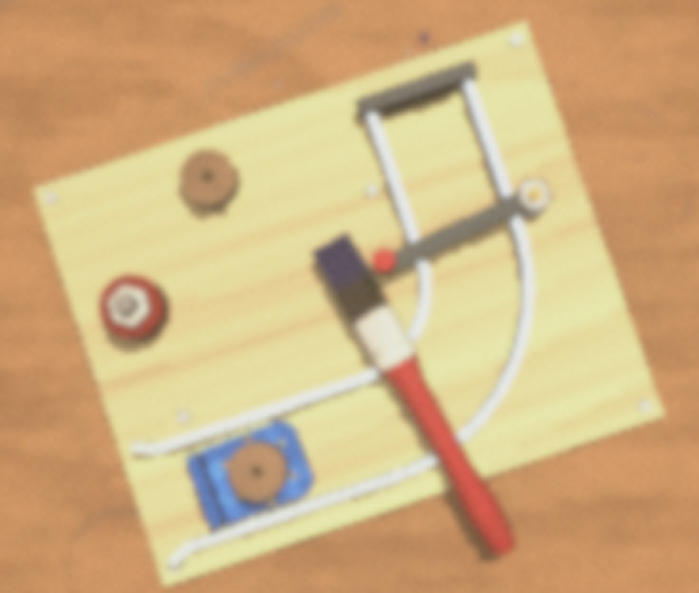

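View pics/scz.png

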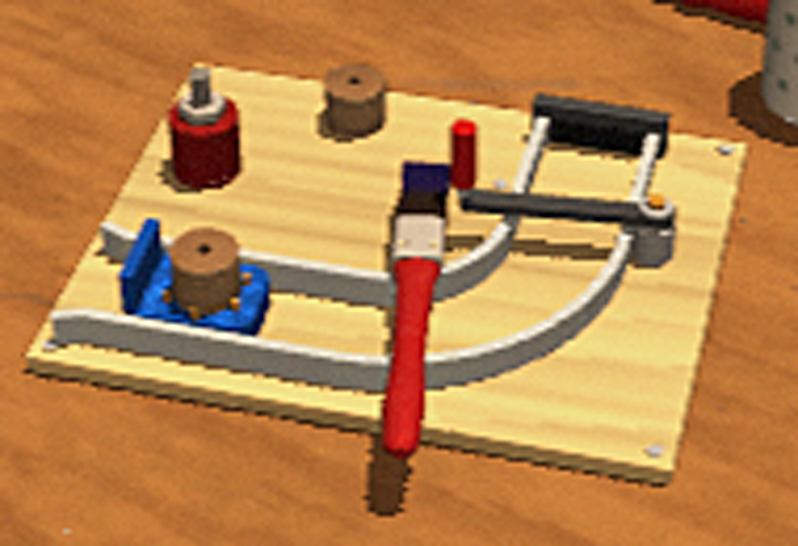

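```bash
cat >>h.py <<'E'
def tz(x,y): return (x+.5)/3.8-.5+225,(y+.5)/3.8-.5+158
def sz(x,y): return (x+.5)/4.2-.5+215,(y+.5)/4.2-.5+200
E
cat >m.py <<'E'
from h import *
from scipy.optimize import least_squares
loc=np.array([[120,135,12],[120,-190,12],[-140,-190,12],[-140,135,12]])/1e3
T=np.array([tz(*p) for p in[(35,187),(526,21),(664,413),(164,586)]])
S=np.array([sz(*p) for p in[(198,66),(746,146),(672,470),(28,360)]])
# extra: gate hinge top knob nut, z~42..: skip
def W(p,L):
    c,s=np.cos(p[2]),np.sin(p[2]); return np.asarray(L)@np.array([[c,s,0],[-s,c,0],[0,0,1]])+[p[0],p[1],0]
for nm,use in(('top',[('top',T)]),('scene',[('scene',S)]),('both',[('top',T),('scene',S)])):
    r=least_squares(lambda p:np.concatenate([(proj(c,W(p,loc))-U).ravel() for c,U in use]),[.5,-.03,.34])
    print(nm,r.x.round(4),r.fun.round(1))
p=r.x
def inv(q):
    c,s=np.cos(p[2]),np.sin(p[2]); d=np.array(q[:2])-p[:2]; return np.array([c*d[0]+s*d[1],-s*d[0]+c*d[1]])*1e3
def tri(a,b):
    o1,d1=ray('top',*tz(*a)); o2,d2=ray('scene',*sz(*b))
    t=np.linalg.lstsq(np.c_[d1,-d2],o2-o1,rcond=None)[0]; P1=o1+d1*t[0];P2=o2+d2*t[1]; return (P1+P2)/2,np.linalg.norm(P1-P2)
for n,a,b in[('plugtop',(256,472),(205,250)),('knobtop',(384,260),(463,126)),('bristle',(333,247),(428,163)),('handle',(500,550),(402,450)),('hingenut',(535,195),(655,202))]:
    P,e=tri(a,b); print(n,P.round(4),'gap',round(e,4),'track',inv(P).round(1))
im=cv2.imread('pics/top0.png')[225:330,135:190].astype(int)
m=((im[:,:,2]-im[:,:,0])<62).astype('uint8')
n,l,st,ce=cv2.connectedComponentsWithStats(m); i=1+st[1:,4].argmax()
(c,wh,a)=cv2.minAreaRect(np.argwhere(l==i)[:,::-1].astype(np.float32)); print('rect',c,wh,a,st[i])
bx=cv2.boxPoints((c,wh,a))+[135,225]; B=np.array([w('top',u,v,.028) for u,v in bx]); print(B.round(4),B.mean(0).round(4))
E
python3 m.py
```

```text
top [0.6063 0.0311 0.3317] [-0.8 -0.1  0.3 -0.7  0.6  0.6 -0.1  0.1]
scene [0.6035 0.0285 0.3332] [-0.8 -0.7  0.9 -0.6  0.8  0.7 -0.9 -0.4]
both [0.6054 0.0301 0.3323] [-0.4  0.3  0.7 -0.3  1.1  0.9  0.4  0.5 -0.8 -1.3  0.6 -1.2  0.4 -0.1
 -0.9 -1.3]
plugtop [0.5022 0.053  0.0553] gap 0.0021 track [-90.1  55.3]
knobtop [ 0.6243 -0.0212  0.085 ] gap 0.0002 track [  1.1 -54.6]
bristle [0.6364 0.009  0.0405] gap 0.0016 track [ 22.4 -30. ]
handle [ 0.4565 -0.0927  0.0349] gap 0.0047 track [-180.9  -67.5]
hingenut [ 0.6668 -0.1111  0.0461] gap 0.0001 track [  12.  -153.5]
rect (41.13265609741211, 48.41966247558594) (77.77229309082031, 3.24379301071167) 82.76307678222656 [ 35  10  13  78 243]
[[0.6074 0.3411 0.028 ]
 [0.6083 0.3336 0.028 ]
 [0.4309 0.3067 0.028 ]
 [0.4299 0.3141 0.028 ]] [0.5191 0.3239 0.028 ]
```

```bash
cat >g.py <<'E'
import sys,json,os
from h import *
# cmd: [x,y,z,psi]; usage: done(az,tx,ty,tz) after a move, go(x,y,z,psi) for next
F='cmd.json'
def cur(): return np.array(json.load(open(F))) if os.path.exists(F) else np.array([.189,.596,.192,2.8346])
def R(a): c,s=np.cos(a),np.sin(a); return np.array([[c,s,0],[s,-c,0],[0,0,-1]])
def done(az,*t):
    c=cur(); c[:3]+=R(c[3])@np.array(t)/1e3; c[3]-=az; json.dump(list(c),open(F,'w')); 
    s=arm.read_state(); e=s['ee_rot']; print('t',round(s['t'],2),'cmd',c.round(4),'meas',s['tcp_pos'].round(4),'psi',np.arctan2(e[1,0],e[0,0]).round(4),'F',s['wrist_force'].round(2),'w',round(s['width'],4),'g',round(s['grip_force'],1),'q',s['joint_positions'].round(2))
def go(x,y,z,psi):
    c=cur(); d=R(c[3]).T@(np.array([x,y,z])-c[:3])*1e3; print('0 0 %.3f %.1f %.1f %.1f'%(-(psi-c[3]),*d))
P=np.array([.6054,.0301,.3323])
def tw(x,y):  # track mm -> world
    c,s=np.cos(P[2]),np.sin(P[2]); return P[:2]+np.array([c*x-s*y,s*x+c*y])/1e3
E
python3 - <<'E'
from g import *
B=np.array([w('top',u,v,.028) for u,v in[(145,237),(171,235),(181,314),(151,317)]]);print(B.round(3),B.mean(0).round(4))
d=(B[0]+B[1]-B[2]-B[3])/2;print(np.arctan2(d[1],d[0]),np.linalg.norm(d),np.linalg.norm(B[0]-B[1]),np.linalg.norm(B[2]-B[3]))
go(.547,-.042,.15,3.655)
E
```

```text
[[0.603 0.399 0.028]
 [0.607 0.338 0.028]
 [0.426 0.31  0.028]
 [0.419 0.38  0.028]] [0.5136 0.3566 0.028 ]
0.12632921119990345 0.18433483392215774 0.06081630093709555 0.06949901942132838
0 0 -0.820 -534.1 -500.0 42.0
```

>>> {"op": "apply_moves", "data": {
  "series": "0 0 -0.6 -400 -375 31 59;0 0 -0.6 -400 -375 31 59;0 0 -0.6 -400 -375 31 59;0 0 -0.6 -400 -375 31 59;0 0 -0.6 -400 -375 31 59;0 0 -0.6 -400 -375 31 59;0 0 -0.6 -400 -375 31 59;0 0 -0.6 -400 -375 31 59;0 0 -0.6 -400 -375 31 59;0 0 -0.6 -400 -375 31 59"
}}

```text
t: 1.35
tcp_pos: [0.4582, 0.114, 0.1605]
ee_rot: [[-0.959, -0.282, -0.0], [-0.282, 0.959, -0.001], [0.0, -0.0, -1.0]]
wrist_force: [-0.6, 0.7, -0.9]
width: 0.0503
grip_force: 0.0
```

```bash
python3 -c "
from g import *
done(-.6,-400,-375,31); go(.547,-.042,.13,3.655)"
```

```text
t 1.35 cmd [0.457  0.1177 0.161  3.4346] meas [0.4582 0.114  0.1605] psi -2.8557 F [-0.63  0.74 -0.86] w 0.0503 g 0.0 q [ 0.11  0.02 -0.39  1.16 -0.   -0.18]
0 0 -0.220 -40.1 -178.9 31.0
```

>>> {"op": "apply_moves", "data": {
  "series": "0 0 -0.22 -40 -179 31 59;0 0 -0.22 -40 -179 31 59;0 0 -0.22 -40 -179 31 59;0 0 -0.22 -40 -179 31 59;0 0 -0.22 -40 -179 31 59;0 0 -0.22 -40 -179 31 59;0 0 -0.22 -40 -179 31 59;0 0 -0.22 -40 -179 31 59;0 0 -0.22 -40 -179 31 59;0 0 -0.22 -40 -179 31 59"
}}

```text
t: 2.6
tcp_pos: [0.5468, -0.0427, 0.1301]
ee_rot: [[-0.872, -0.49, 0.0], [-0.49, 0.872, -0.0], [-0.0, -0.0, -1.0]]
wrist_force: [0.2, 0.5, -0.5]
width: 0.0503
grip_force: 0.0
```

```bash
cat >>h.py <<'E'
def wray(T,u,v):
    c=arm.camera_info('wrist'); x,y=u-c['cx'],v-c['cy']; r=np.hypot(x,y); th=r/c['fx']
    d=np.array([np.sin(th)*x/r,-np.sin(th)*y/r,-np.cos(th)]); M=T@c['T_tool_cam']; return M[:3,3],M[:3,:3]@d
def wp(T,u,v,z):
    o,d=wray(T,u,v); return o+d*(z-o[2])/d[2]
def wshot(name):
    s=arm.read_state(); T=np.eye(4);T[:3,:3]=s['ee_rot'];T[:3,3]=s['tcp_pos']; np.save('pics/'+name+'.npy',T)
    cv2.imwrite(f'pics/{name}.png',arm.read_camera('wrist'))
E
python3 -c "
from g import *
done(-.22,-40,-179,31); wshot('w1')"
```

```text
t 2.6 cmd [ 0.547  -0.0422  0.13    3.6546] meas [ 0.5468 -0.0427  0.1301] psi -2.6292 F [ 0.23  0.49 -0.47] w 0.0503 g 0.0 q [-0.2   0.18 -0.28  1.11 -0.   -0.71]
```

View pics/w1.png

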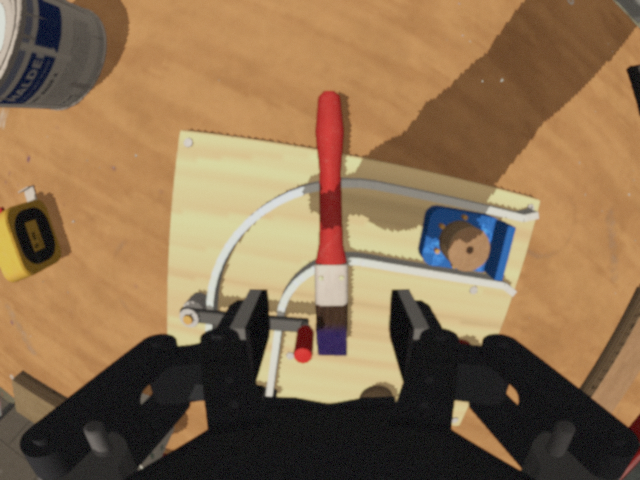

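The wrist view shows the brush from handle tip (329,93) to bristle end (332,353). Board corners are at (182,130) and (539,198), and the plug top is at (470,249).

```bash
python3 - <<'E'
from g import *
T=np.load('pics/w1.npy')
a=wp(T,329.5,93,.038);b=wp(T,332,354,.038);print('brush',a.round(4),b.round(4),np.linalg.norm(a-b),((a+b)/2).round(4)); d=a-b;print(np.arctan2(d[1],d[0])+2*np.pi)
print('handle side',wp(T,319,225,.046).round(4),wp(T,342,225,.046).round(4))
for n,u,v,z,l in[('C',182,130,.012,(-140,-190)),('D',539,198,.012,(-140,135)),('hinge',188,318,.046,(12,-155)),('plug',470,250,.057,None),('knob',304,355,.086,None)]:
    q=wp(T,u,v,z); print(n,q.round(4), tw(*l).round(4) if l else '')
E
```

```text
brush [ 0.4551 -0.0946  0.038 ] [0.6395 0.0117 0.038 ] 0.21283168090875593 [ 0.5473 -0.0414  0.038 ]
3.6642575655245464
handle side [ 0.5437 -0.0536  0.046 ] [ 0.5354 -0.0389  0.046 ]
C [ 0.5349 -0.1921  0.012 ] [ 0.535  -0.1952]
D [0.4289 0.1106 0.012 ] [0.429 0.112]
hinge [ 0.6678 -0.1122  0.046 ] [ 0.6673 -0.1125]
plug [0.502  0.0537 0.057 ] 
knob [ 0.6238 -0.0207  0.086 ]
```

>>> {"op": "apply_moves", "data": {
  "series": "0 0 0 0 0.5 40 59;0 0 0 0 0.5 80 59;0 0 0 0 0.5 100 59;0 0 0 0 0.5 110 59;0 0 0 0 0.5 110 59;0 0 0 0 0.5 110 0;0 0 0 0 0.5 110 0;0 0 0 0 0.5 110 0;0 0 0 0 0.5 110 0;0 0 0 0 0.5 110 0"
}}

```text
t: 3.9
tcp_pos: [0.5466, -0.0424, 0.0201]
ee_rot: [[-0.872, -0.49, 0.0], [-0.49, 0.872, -0.0], [-0.0, -0.0, -1.0]]
wrist_force: [-0.6, 0.6, -0.8]
width: 0.0005
grip_force: 0.0
```

```bash
python3 -c "
from g import *
done(0,0,.5,110)
go(.547,-.0416,.15,3.655);go(.535,.15,.15,3.45); go(.5136,.3566,.15,3.268)"
```

```text
t 3.9 cmd [ 0.5467 -0.0417  0.02    3.6546] meas [ 0.5466 -0.0424  0.0201] psi -2.6294 F [-0.58  0.62 -0.8 ] w 0.0005 g 0.0 q [-0.2   0.29 -0.4   0.88 -0.   -0.71]
0 0 -0.000 -0.3 -0.0 -130.0
0 0 0.205 -83.9 172.8 -130.0
0 0 0.387 -166.6 363.3 -130.0
```

```bash
python3 -c "
from g import *
wshot('w2')"
```

```text
(no output)
```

View pics/w2.png

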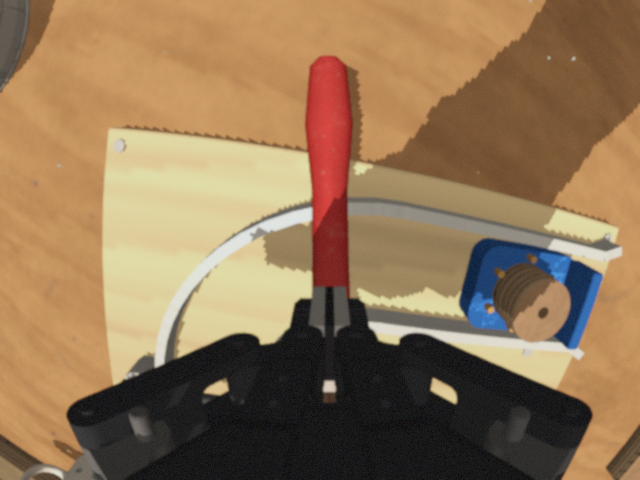

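```bash
python3 -c "
from g import *
s=arm.read_state();print(s['width'],s['grip_force'],s['wrist_force'],s['t'])
T=np.load('pics/w2.npy');print(T.round(3))
c=arm.camera_info('wrist')
def pj(P):
    q=np.linalg.inv(T@c['T_tool_cam'])@np.r_[P,1];q=q[:3];th=np.arctan2(np.hypot(q[0],q[1]),-q[2]);f=np.array([q[0],-q[1]])/np.hypot(q[0],q[1])*th*c['fx'];return (f+[c['cx'],c['cy']]).round(0)
R=T[:3,:3];o=T[:3,3]
for t in([0,0,0],[.011,-.0145,0],[.011,.0145,0],[.011,.0145,-.019],[.011,0,-.019],[.011,0,-.04],[.011,.0125,-.026],[.011,-.0125,-.026]): print(t,pj(o+R@np.array(t)))
im=cv2.imread('pics/w2.png')[240:420,225:435];cv2.imwrite('pics/w2z.png',cv2.resize(im,None,fx=3.3,fy=3.3,interpolation=cv2.INTER_CUBIC))"
```

```text
-0.00022829073553661786 0.0 [-0.68518176  0.46008761  0.19349234] 3.95
[[-0.872 -0.49   0.     0.547]
 [-0.49   0.872 -0.    -0.042]
 [-0.    -0.    -1.     0.02 ]
 [ 0.     0.     0.     1.   ]]
[0, 0, 0] [330. 275.]
[0.011, -0.0145, 0] [302. 255.]
[0.011, 0.0145, 0] [358. 255.]
[0.011, 0.0145, -0.019] [361. 267.]
[0.011, 0, -0.019] [330. 267.]
[0.011, 0, -0.04] [331. 284.]
[0.011, 0.0125, -0.026] [358. 272.]
[0.011, -0.0125, -0.026] [303. 272.]
```

View pics/w2z.png

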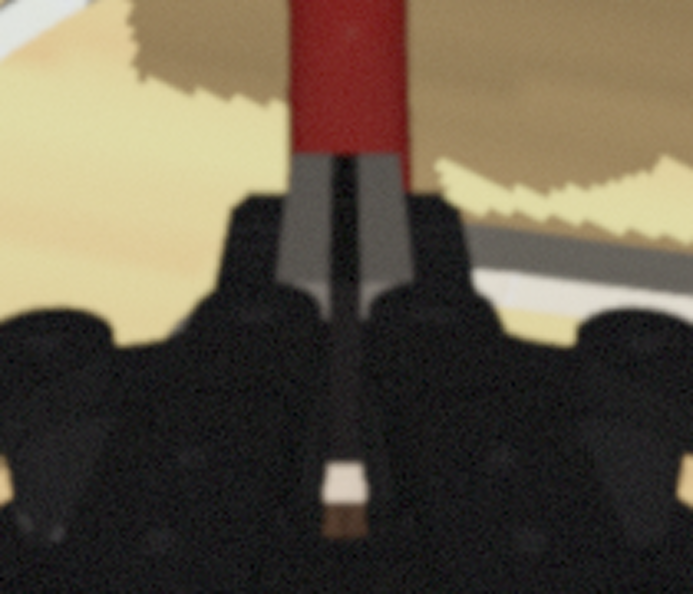

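```bash
python3 -c "
from g import *
im=arm.read_camera('scene')
for z in(.02,.046,.06): 
    u=proj('scene',[.5466,-.0424,z])[0]; print(z,u.round(1),((u-[255,180]+.5)*4).round())
cv2.imwrite('pics/s2.png',cv2.resize(im[180:320,255:445],None,fx=4,fy=4,interpolation=cv2.INTER_CUBIC))"
```

```text
0.02 [313.2 276.5] [235. 388.]
0.046 [313.1 267.2] [234. 351.]
0.06 [313.1 262. ] [234. 330.]
```

View pics/s2.png

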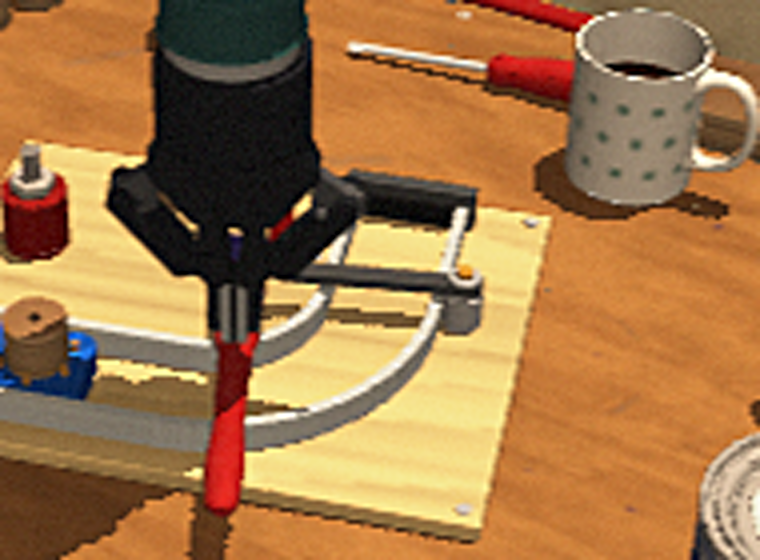

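The scene view shows the shut fingertips at zoom row ~340, which is z≈0.053, just above the intact brush. The real tips end roughly 33 mm above the reported TCP, so I'll reopen, go lower and watch the force.

>>> {"op": "apply_moves", "data": {
  "series": "0 0 0 0 0 0 59;0 0 0 0 0 0 59;0 0 0 0 0 0 59;0 0 0 0 0 0 59;0 0 0 0 0 10 59;0 0 0 0 0 18 59;0 0 0 0 0 24 59;0 0 0 0 0 28 59;0 0 0 0 0 28 59;0 0 0 0 0 28 59"
}}

```text
t: 5.25
tcp_pos: [0.5468, -0.0424, -0.0078]
ee_rot: [[-0.872, -0.49, 0.0], [-0.49, 0.872, -0.0], [-0.0, -0.0, -1.0]]
wrist_force: [-0.4, -0.2, -0.7]
width: 0.0507
grip_force: 0.0
```

```bash
python3 -c "
from g import *
done(0,0,0,28)"
```

```text
t 5.25 cmd [ 0.5467 -0.0417 -0.008   3.6546] meas [ 0.5468 -0.0424 -0.0078] psi -2.6294 F [-0.39 -0.23 -0.7 ] w 0.0507 g 0.0 q [-0.2   0.33 -0.42  0.82 -0.   -0.71]
```

>>> {"op": "apply_moves", "data": {
  "series": "0 0 0 0 0 3 59;0 0 0 0 0 6 59;0 0 0 0 0 6 59;0 0 0 0 0 6 0;0 0 0 0 0 6 0;0 0 0 0 0 6 0;0 0 0 0 0 6 0;0 0 0 0 0 6 0;0 0 0 0 0 6 0;0 0 0 0 0 6 0"
}}

```text
t: 6.5
tcp_pos: [0.5469, -0.0425, -0.0137]
ee_rot: [[-0.872, -0.49, 0.001], [-0.49, 0.872, -0.0], [-0.0, -0.0, -1.0]]
wrist_force: [0.2, 0.1, 3.7]
width: 0.0206
grip_force: 59.0
```

```bash
python3 -c "
from g import *
done(0,0,0,6)
go(.547,-.0416,.10,3.655);go(.535,.15,.10,3.45); go(.5136,.3566,.1,3.268)"
```

```text
t 6.5 cmd [ 0.5467 -0.0417 -0.014   3.6546] meas [ 0.5469 -0.0425 -0.0137] psi -2.6294 F [0.17 0.14 3.74] w 0.0206 g 59.0 q [-0.2   0.34 -0.43  0.81 -0.   -0.71]
0 0 -0.000 -0.3 -0.0 -114.0
0 0 0.205 -83.9 172.8 -114.0
0 0 0.387 -166.6 363.3 -114.0
```

>>> {"op": "apply_moves", "data": {
  "series": "0 0 0 0 0 -40 0;0 0 0 0 0 -85 0;0 0 0.03 -15 30 -114 0;0 0 0.09 -40 85 -114 0;0 0 0.16 -65 140 -114 0;0 0 0.22 -90 195 -114 0;0 0 0.28 -115 250 -114 0;0 0 0.33 -140 305 -114 0;0 0 0.37 -158 345 -114 0;0 0 0.387 -167 363 -114 0"
}}

```text
t: 7.75
tcp_pos: [0.513, 0.3583, 0.099]
ee_rot: [[-0.992, -0.127, -0.001], [-0.127, 0.992, 0.0], [0.001, 0.0, -1.0]]
wrist_force: [0.9, 0.5, -0.3]
width: 0.0211
grip_force: 59.1
```

```bash
python3 -c "
from g import *
done(.387,-167,363,-114); wshot('w3')"
```

```text
t 7.75 cmd [0.5141 0.3565 0.1    3.2676] meas [0.513  0.3583 0.099 ] psi -3.0142 F [ 0.9   0.46 -0.31] w 0.0211 g 59.1 q [ 0.51  0.34 -0.14  1.09  0.    0.38]
```

View pics/w3.png

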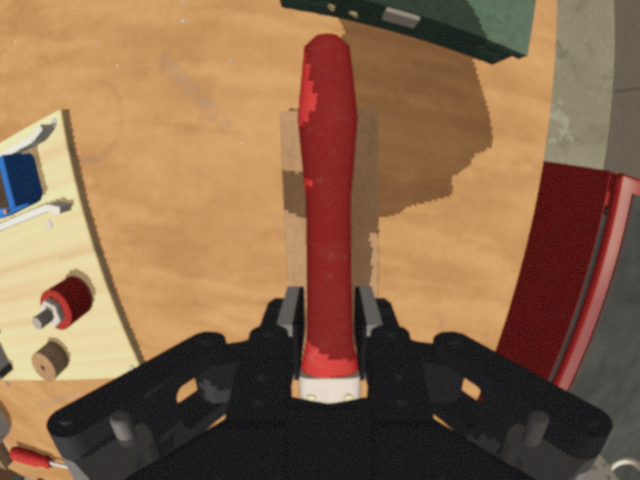

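```bash
python3 - <<'E'
from g import *
T=np.load('pics/w3.npy')
a=wp(T,281,112,.028);b=wp(T,378,112,.028);print(a.round(4),b.round(4)); m=(a+b)/2
print('centre',(m+.096*np.array([np.cos(.1263),np.sin(.1263),0])).round(4))
E
```

```text
[0.4284 0.3139 0.028 ] [0.42  0.379 0.028]
centre [0.5194 0.3586 0.028 ]
```

>>> {"op": "apply_moves", "data": {
  "series": "0 0 0 -4 0 40 0;0 0 0 -4 0 75 0;0 0 0 -4 0 90 0;0 0 0 -4 0 96 0;0 0 0 -4 0 100 0;0 0 0 -4 0 101 0;0 0 0 -4 0 102 0;0 0 0 -4 0 103 0;0 0 0 -4 0 103 0;0 0 0 -4 0 103 0"
}}

```text
t: 9.05
tcp_pos: [0.5182, 0.3564, -0.0029]
ee_rot: [[-0.992, -0.125, 0.0], [-0.125, 0.992, 0.0], [-0.0, 0.0, -1.0]]
wrist_force: [-0.5, 0.4, -0.7]
width: 0.0207
grip_force: 59.1
```

```bash
python3 -c "
from g import *
done(0,-4,0,103)"
```

```text
t 9.05 cmd [ 5.1800e-01  3.5700e-01 -3.0000e-03  3.2676e+00] meas [ 0.5182  0.3564 -0.0029] psi -3.0164 F [-0.54  0.45 -0.74] w 0.0207 g 59.1 q [ 0.5   0.44 -0.23  0.89 -0.    0.37]
```

Still no contact; creep down.

>>> {"op": "apply_moves", "data": {
  "series": "0 0 0 0 0 1 0;0 0 0 0 0 2 0;0 0 0 0 0 3 0;0 0 0 0 0 4 0;0 0 0 0 0 4 0;0 0 0 0 0 5 0;0 0 0 0 0 5 0;0 0 0 0 0 6 0;0 0 0 0 0 6 0;0 0 0 0 0 6 0"
}}

```text
t: 10.3
tcp_pos: [0.5182, 0.3564, -0.009]
ee_rot: [[-0.992, -0.125, -0.0], [-0.125, 0.992, -0.0], [0.0, -0.0, -1.0]]
wrist_force: [-0.3, -0.2, 0.1]
width: 0.0205
grip_force: 59.1
```

```bash
python3 -c "
from g import *
done(0,0,0,6)"
```

```text
t 10.3 cmd [ 0.518   0.357  -0.009   3.2676] meas [ 0.5182  0.3564 -0.009 ] psi -3.0163 F [-0.25 -0.23  0.11] w 0.0205 g 59.1 q [ 0.5   0.45 -0.24  0.88  0.    0.37]
```

>>> {"op": "apply_moves", "data": {
  "series": "0 0 0 0 0 1 0;0 0 0 0 0 1 0;0 0 0 0 0 2 0;0 0 0 0 0 2 0;0 0 0 0 0 3 0;0 0 0 0 0 3 0;0 0 0 0 0 3 0;0 0 0 0 0 3.5 0;0 0 0 0 0 3.5 0;0 0 0 0 0 3.5 0"
}}

```text
t: 11.55
tcp_pos: [0.5183, 0.3564, -0.011]
ee_rot: [[-0.992, -0.125, 0.0], [-0.125, 0.992, 0.0], [-0.0, 0.0, -1.0]]
wrist_force: [-2.6, -2.0, 8.0]
width: 0.0211
grip_force: 63.8
```

```bash
python3 -c "
from g import *
done(0,0,0,3.5)"
```

```text
t 11.55 cmd [ 0.518   0.357  -0.0125  3.2676] meas [ 0.5183  0.3564 -0.011 ] psi -3.0163 F [-2.62 -1.99  7.97] w 0.0211 g 63.8 q [ 0.5   0.45 -0.24  0.88 -0.    0.37]
```

>>> {"op": "apply_moves", "data": {
  "series": "0 0 0 0 0 -2 0;0 0 0 0 0 -2 50;0 0 0 0 0 -2 55;0 0 0 0 0 -2 55;0 0 0 0 0 -2 55;0 0 0 0 0 -2 55;0 0 0 0 0 -10 55;0 0 0 0 0 -30 55;0 0 0 0 0 -60 55;0 0 0 0 0 -110 55"
}}

```text
t: 12.8
tcp_pos: [0.5166, 0.3555, 0.0972]
ee_rot: [[-0.992, -0.125, -0.003], [-0.125, 0.992, -0.002], [0.004, -0.001, -1.0]]
wrist_force: [0.7, 0.3, -0.1]
width: 0.0464
grip_force: 0.0
```

```bash
python3 -c "
from g import *
done(0,0,0,-110); wshot('w4')
cv2.imwrite('pics/top4.png',arm.read_camera('top'))"
```

```text
t 12.8 cmd [0.518  0.357  0.0975 3.2676] meas [0.5166 0.3555 0.0972] psi -3.0164 F [ 0.74  0.34 -0.08] w 0.0464 g 0.0 q [ 0.5   0.34 -0.14  1.09  0.    0.37]
```

View pics/w4.png

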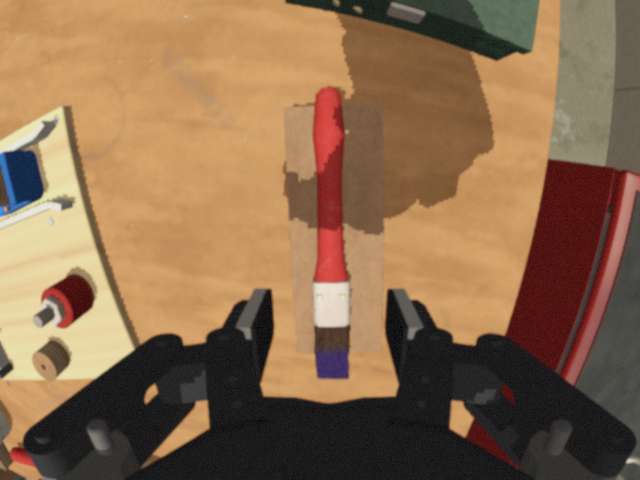

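The brush lies centred on the offcut: the offcut spans rows 106–352 and the brush 88–378, along the same axis. Next is the gate.

```bash
python3 -c "
from g import *
go(.624,-.021,.0975,2.013)
h=tw(12,-155);print(h)
"
```

```text
0 0 1.255 -57.6 -388.3 0.0
[ 0.66730733 -0.11250604]
```

>>> {"op": "apply_moves", "data": {
  "series": "0 0 0.12 -5 -35 0 55;0 0 0.26 -12 -80 0 55;0 0 0.41 -20 -130 0 55;0 0 0.57 -27 -180 0 55;0 0 0.73 -34 -230 0 55;0 0 0.89 -41 -280 0 55;0 0 1.05 -49 -330 0 55;0 0 1.19 -55 -370 0 55;0 0 1.255 -57.5 -388.5 0 55;0 0 1.255 -57.5 -388.5 0 55"
}}

```text
t: 14.15
tcp_pos: [0.6239, -0.0224, 0.0975]
ee_rot: [[-0.426, 0.905, -0.0], [0.905, 0.426, 0.001], [0.0, 0.0, -1.0]]
wrist_force: [1.0, 0.6, 0.6]
width: 0.0469
grip_force: 0.0
```

```bash
python3 -c "
from g import *
done(1.255,-57.5,-388.5,0); wshot('w5')
# red knob blob
go(.624,-.021,.026,2.013)
T=np.load('pics/w5.npy');im=cv2.imread('pics/w5.png').astype(int)
m=((im[:,:,2]>130)&(im[:,:,1]<70)&(im[:,:,0]<70)).astype('uint8')
n,l,st,ce=cv2.connectedComponentsWithStats(m)
for i in range(1,n):
    if st[i,4]>60: print(st[i],ce[i].round(1), wp(T,st[i,0]+st[i,2]/2,st[i,1]+st[i,3]/2,.07).round(4))
"
```

```text
t 14.15 cmd [ 0.6239 -0.0212  0.0975  2.0126] meas [ 0.6239 -0.0224  0.0975] psi 2.0113 F [1.01 0.59 0.57] w 0.0469 g 0.0 q [-0.14  0.34 -0.15  1.08  0.    0.99]
0 0 -0.000 0.1 0.2 71.5
[369   0  57  48 983] [394.3  28.7] [0.5997 0.1188 0.07  ]
[320 255  25  21 327] [332.  265.2] [ 0.6274 -0.0268  0.07  ]
[594 326  46  76 495] [617.4 365.8] [ 0.8981 -0.0069  0.07  ]
[566 336  27  50 522] [579.2 360.7] [ 0.8471 -0.0183  0.07  ]
```

>>> {"op": "apply_moves", "data": {
  "series": "0 0 0 0 0 30 55;0 0 0 0 0 55 55;0 0 0 0 0 70 55;0 0 0 0 0 77 55;0 0 0 0 0 77 55;0 0 0 0 0 77 22;0 0 0 0 0 77 22;0 0 0 0 0 77 22;0 0 0 0 0 77 22;0 0 0 0 0 77 22"
}}

```text
t: 15.45
tcp_pos: [0.6238, -0.0219, 0.0206]
ee_rot: [[-0.427, 0.904, 0.0], [0.904, 0.427, 0.0], [0.0, 0.0, -1.0]]
wrist_force: [-0.1, -0.1, -0.1]
width: 0.0192
grip_force: 0.0
```

```bash
cat >>g.py <<'E'
H=tw(12,-155)
def arc(yaws,rad=.1014,z=None,off=0.):
    c=cur(); rows=[]
    for a in yaws:
        t=np.r_[H+rad*np.array([np.cos(a),np.sin(a)]),c[2] if z is None else z]
        d=R(c[3]).T@(t-c[:3])*1e3; rows.append('0 0 %.3f %.1f %.1f %.1f'%(-(a+off-c[3]),*d))
    print(';'.join(rows))
E
python3 -c "
from g import *
done(0,0,0,77); arc(2.0126+np.array([.06,.17,.3,.44,.58,.72,.86,1.0,1.12,1.2]))"
```

```text
t 15.45 cmd [ 0.6239 -0.0212  0.0205  2.0126] meas [ 0.6238 -0.0219  0.0206] psi 2.0118 F [-0.06 -0.08 -0.05] w 0.0192 g 0.0 q [-0.14  0.41 -0.23  0.93  0.    0.99]
0 0 -0.060 0.1 -5.9 0.0;0 0 -0.170 -1.2 -17.0 0.0;0 0 -0.300 -4.2 -29.8 0.0;0 0 -0.440 -9.4 -43.0 0.0;0 0 -0.580 -16.3 -55.4 0.0;0 0 -0.720 -24.9 -66.7 0.0;0 0 -0.860 -35.0 -76.7 0.0;0 0 -1.000 -46.3 -85.1 0.0;0 0 -1.120 -56.9 -91.1 0.0;0 0 -1.200 -64.4 -94.3 0.0
```

>>> {"op": "apply_moves", "data": {
  "series": "0 0 -0.06 0 -6 0 22;0 0 -0.17 -1.2 -17 0 22;0 0 -0.3 -4.2 -30 0 22;0 0 -0.44 -9.4 -43 0 22;0 0 -0.58 -16.3 -55.4 0 22;0 0 -0.72 -25 -66.7 0 22;0 0 -0.86 -35 -76.7 0 22;0 0 -1.0 -46.3 -85.1 0 22;0 0 -1.12 -57 -91.1 0 22;0 0 -1.2 -64.4 -94.3 0 22"
}}

```text
t: 16.7
tcp_pos: [0.5659, -0.1209, 0.0206]
ee_rot: [[-0.997, -0.073, 0.0], [-0.073, 0.997, 0.0], [-0.0, 0.0, -1.0]]
wrist_force: [-0.5, -0.2, 0.4]
width: 0.0191
grip_force: 0.2
```

```bash
python3 -c "
from g import *
done(-1.2,-64.4,-94.3,0); arc(np.array([3.28,3.35,3.42,3.47,3.48]))"
```

```text
t 16.7 cmd [ 0.5662 -0.1197  0.0205  3.2126] meas [ 0.5659 -0.1209  0.0206] psi -3.069 F [-0.45 -0.16  0.43] w 0.0191 g 0.2 q [-0.32  0.34 -0.33  0.9   0.   -0.39]
0 0 -0.067 -0.2 -6.8 0.0;0 0 -0.137 -0.9 -13.9 0.0;0 0 -0.207 -2.1 -20.9 0.0;0 0 -0.257 -3.3 -25.8 0.0;0 0 -0.267 -3.6 -26.8 0.0
```

>>> {"op": "apply_moves", "data": {
  "series": "0 0 -0.067 -0.2 -7 0 22;0 0 -0.137 -1 -14 0 22;0 0 -0.207 -2 -21 0 22;0 0 -0.257 -3.3 -26 0 22;0 0 -0.267 -3.6 -27 0 22;0 0 -0.267 -3.6 -27 0 22;0 0 -0.267 -3.6 -27 0 30;0 0 -0.267 -3.6 -27 -10 30;0 0 -0.267 -3.6 -27 -40 30;0 0 -0.267 -3.6 -27 -80 30"
}}

```text
t: 17.95
tcp_pos: [0.5705, -0.1466, 0.1009]
ee_rot: [[-0.944, -0.331, -0.002], [-0.331, 0.944, 0.001], [0.002, 0.001, -1.0]]
wrist_force: [0.6, -0.2, -0.0]
width: 0.0256
grip_force: 0.0
```

```bash
python3 - <<'E'
from g import *
done(-.267,-3.6,-27,-80)
T=cv2.imwrite('pics/top6.png',arm.read_camera('top')); wshot('w6')
T=np.load('pics/w6.npy');im=cv2.imread('pics/w6.png').astype(int)
m=((im[:,:,2]>130)&(im[:,:,1]<70)&(im[:,:,0]<70)).astype('uint8')
n,l,st,ce=cv2.connectedComponentsWithStats(m)
for i in range(1,n):
    if st[i,4]>40:
        q=wp(T,st[i,0]+st[i,2]/2,st[i,1]+st[i,3]/2,.07); d=q[:2]-H
        print(st[i],q.round(4),'gate',(np.arctan2(d[1],d[0])%6.283-.3323-np.pi/2).round(3),np.linalg.norm(d).round(3))
# plug & carrier (blue)
for f,cam in(('w6','wrist'),('top6','top')):
    im=cv2.imread(f'pics/{f}.png').astype(int)
    b=((im[:,:,0]>120)&(im[:,:,2]<70)&(im[:,:,0]-im[:,:,1]>50)).astype('uint8')
    n,l,st,ce=cv2.connectedComponentsWithStats(b)
    for i in range(1,n):
        if st[i,4]>80:
            z=.029; q=wp(T,*ce[i],z) if cam=='wrist' else w('top',*ce[i],z)
            d=q[:2]-P[:2];c,s=np.cos(P[2]),np.sin(P[2]); print(cam,st[i],ce[i].round(1),q.round(4),'track',(np.array([c*d[0]+s*d[1],-s*d[0]+c*d[1]])*1e3).round(1))
E
```

```text
t 17.95 cmd [ 0.5717 -0.1464  0.1005  3.4796] meas [ 0.5705 -0.1466  0.1009] psi -2.8044 F [ 0.56 -0.15 -0.02] w 0.0256 g 0.0 q [-0.36  0.28 -0.23  1.07 -0.   -0.7 ]
[327 251  21  20 252] [ 0.5783 -0.1424  0.07  ] gate 1.563 0.094
[580 342  29  33 296] [0.591  0.1024 0.07  ] gate 0.009 0.228
wrist [553 207  56  56 889] [571.5 228.6] [0.5002 0.0409 0.029 ] track [-95.9  44.6]
wrist [617 216  12  50 227] [623.  240.3] [0.487  0.1087 0.029 ] track [-86.3 112.9]
```

```bash
cat >>g.py <<'E'
def pose(s,r=88.,gap=44.):
    # s: carrier centre progress (mm) from track y=60 on; returns world TCP x,y,psi
    if s<80: x,y,t=-90+0*s,60-s,-np.pi/2
    elif s<80+90*np.pi/2:
        k=(s-80)/90; x,y,t=-r*np.cos(k),-20-r*np.sin(k),-np.pi/2+k
    else: x,y,t=s-80-90*np.pi/2,-110.,0.
    return np.r_[tw(x-gap*np.cos(t),y-gap*np.sin(t)),t+P[2]+np.pi]
def push(ss):
    c=cur(); rows=[]
    for s in ss:
        p=pose(s); d=R(c[3]).T@np.r_[p[:2]-c[:2],0]*1e3; rows.append('0 0 %.3f %.1f %.1f 0 0'%(-(p[2]-c[3]),d[0],d[1]))
    print(';'.join(rows))
E
python3 -c "
from g import *
p=pose(-21);print(p);go(*p[:2],.1005,p[2])"
```

```text
[0.47954623 0.11890219 1.90309633]
0 0 1.577 -1.0 280.8 0.0
```

>>> {"op": "apply_moves", "data": {
  "series": "0 0 0.16 0 28 0 0;0 0 0.34 0 60 0 0;0 0 0.52 0 93 0 0;0 0 0.7 0 126 0 0;0 0 0.88 0 158 0 0;0 0 1.06 -1 190 0 0;0 0 1.24 -1 222 0 0;0 0 1.42 -1 254 0 0;0 0 1.577 -1 281 0 0;0 0 1.577 -1 281 0 0"
}}

```text
t: 19.3
tcp_pos: [0.4786, 0.1196, 0.1006]
ee_rot: [[-0.329, 0.944, -0.0], [0.944, 0.329, -0.0], [0.0, -0.0, -1.0]]
wrist_force: [0.7, -0.8, -0.3]
width: -0.0003
grip_force: 0.0
```

```bash
python3 -c "
from g import *
done(1.577,-1,281,0); p=pose(-21);go(*p[:2],-.015,p[2])"
```

```text
t 19.3 cmd [0.4795 0.119  0.1005 1.9026] meas [0.4786 0.1196 0.1006] psi 1.9056 F [ 0.73 -0.82 -0.27] w -0.0003 g 0.0 q [ 0.11  0.11 -0.43  1.03 -0.    1.35]
0 0 -0.000 -0.2 0.0 115.5
```

>>> {"op": "apply_moves", "data": {
  "series": "0 0 0 0 0 35 0;0 0 0 0 0 70 0;0 0 0 0 0 95 0;0 0 0 0 0 108 0;0 0 0 0 0 114 0;0 0 0 0 0 114 0;0 0 0 -2 0 114 0;0 0 0 -5 0 114 0;0 0 0 -8 0 114 0;0 0 0 -8 0 114 0"
}}

```text
t: 20.55
tcp_pos: [0.4823, 0.1106, -0.0133]
ee_rot: [[-0.325, 0.946, 0.0], [0.946, 0.325, 0.0], [-0.0, 0.0, -1.0]]
wrist_force: [-0.5, -0.2, -0.2]
width: 0.0
grip_force: 0.0
```

```bash
python3 -c "
from g import *
done(0,-8,0,114); push([-10,-6,-2,3,8,13,18,23,28,33])"
```

```text
t 20.55 cmd [ 0.4821  0.1115 -0.0135  1.9026] meas [ 0.4823  0.1106 -0.0133] psi 1.9014 F [-0.54 -0.19 -0.22] w 0.0 g 0.0 q [ 0.09  0.25 -0.54  0.77 -0.    1.33]
0 0 -0.000 -3.2 0.0 0 0;0 0 -0.000 -7.2 0.0 0 0;0 0 -0.000 -11.2 0.0 0 0;0 0 -0.000 -16.2 0.0 0 0;0 0 -0.000 -21.2 0.0 0 0;0 0 -0.000 -26.2 0.1 0 0;0 0 -0.000 -31.2 0.1 0 0;0 0 -0.000 -36.2 0.1 0 0;0 0 -0.000 -41.2 0.1 0 0;0 0 -0.000 -46.2 0.1 0 0
```

>>> {"op": "apply_moves", "data": {
  "series": "0 0 0 -3 0 0 0;0 0 0 -7 0 0 0;0 0 0 -11 0 0 0;0 0 0 -16 0 0 0;0 0 0 -21 0 0 0;0 0 0 -26 0 0 0;0 0 0 -31 0 0 0;0 0 0 -36 0 0 0;0 0 0 -41 0 0 0;0 0 0 -46 0 0 0"
}}

```text
t: 21.8
tcp_pos: [0.497, 0.067, -0.0135]
ee_rot: [[-0.325, 0.946, -0.0], [0.946, 0.325, -0.0], [0.0, -0.0, -1.0]]
wrist_force: [-0.7, 1.1, 0.1]
width: -0.0001
grip_force: 0.8
```

```bash
python3 - <<'E'
from g import *
done(0,-46,0,0); wshot('w7')
im=arm.read_camera('scene'); cv2.imwrite('pics/s7.png',im)
# plug position by matching patch of plug top from first scene image along predicted line
t=cv2.imread('pics/scene0.png'); u0=proj('scene',np.r_[tw(-90,55.3),.057])[0].round().astype(int); print(u0)
tp=t[u0[1]-10:u0[1]+22,u0[0]-12:u0[0]+12]
r=cv2.matchTemplate(im[200:330,230:400],tp,cv2.TM_CCOEFF_NORMED);_,v,_,l=cv2.minMaxLoc(r); print('score',v)
q=w('scene',l[0]+230+12,l[1]+200+10,.057);d=q[:2]-P[:2];c,s=np.cos(P[2]),np.sin(P[2]); print('plug track',(np.array([c*d[0]+s*d[1],-s*d[0]+c*d[1]])*1e3).round(1))
push(33+7.5*np.arange(1,11))
E
```

```text
t 21.8 cmd [ 0.4971  0.068  -0.0135  1.9026] meas [ 0.497   0.067  -0.0135] psi 1.9018 F [-0.7   1.08  0.15] w -0.0001 g 0.8 q [ 0.01  0.27 -0.53  0.78 -0.    1.24]
[263 258]
score 0.9470272660255432
plug track [-89.7  20.4]
0 0 -0.000 -7.7 0.1 0 0;0 0 -0.000 -15.2 0.1 0 0;0 0 -0.000 -22.7 0.1 0 0;0 0 -0.000 -30.2 0.1 0 0;0 0 -0.000 -37.7 0.1 0 0;0 0 -0.000 -45.2 0.1 0 0;0 0 -0.062 -52.6 -0.4 0 0;0 0 -0.145 -60.3 -3.3 0 0;0 0 -0.228 -68.2 -5.6 0 0;0 0 -0.312 -76.2 -7.1 0 0
```

>>> {"op": "apply_moves", "data": {
  "series": "0 0 0 -7.5 0 0 0;0 0 0 -15 0 0 0;0 0 0 -22.5 0 0 0;0 0 0 -30 0 0 0;0 0 0 -37.5 0 0 0;0 0 -0.02 -45 0 0 0;0 0 -0.07 -52.6 -1 0 0;0 0 -0.145 -60.3 -3.3 0 0;0 0 -0.228 -68.2 -5.6 0 0;0 0 -0.312 -76.2 -7.1 0 0"
}}

```text
t: 23.15
tcp_pos: [0.5148, -0.0071, -0.0135]
ee_rot: [[-0.602, 0.798, -0.001], [0.798, 0.602, 0.001], [0.001, 0.0, -1.0]]
wrist_force: [-1.0, 1.8, 0.1]
width: -0.0003
grip_force: 1.3
```

```bash
cat >see.py <<'E'
from g import *
def plug(name):
    im=arm.read_camera('scene'); cv2.imwrite(f'pics/{name}.png',im)
    t=cv2.imread('pics/scene0.png'); tp=t[248:280,251:275]
    r=cv2.matchTemplate(im[200:330,230:400],tp,cv2.TM_CCOEFF_NORMED);_,v,_,l=cv2.minMaxLoc(r)
    q=w('scene',l[0]+242,l[1]+210,.057);d=q[:2]-P[:2];c,s=np.cos(P[2]),np.sin(P[2]); print('score',round(v,2),'plug track',(np.array([c*d[0]+s*d[1],-s*d[0]+c*d[1]])*1e3).round(1))
E
python3 - <<'E'
from see import *
done(-.312,-76.2,-7.1,0); plug('s8')
push(108+7.5*np.arange(1,11))
E
```

```text
t 23.15 cmd [ 0.5152 -0.0064 -0.0135  2.2146] meas [ 0.5148 -0.0071 -0.0135] psi 2.2174 F [-0.99  1.76  0.13] w -0.0003 g 1.3 q [-0.14  0.29 -0.5   0.79  0.    0.78]
score 0.67 plug track [-85.  -50.7]
0 0 -0.083 -7.5 -3.4 0 0;0 0 -0.166 -15.2 -6.1 0 0;0 0 -0.250 -23.1 -8.2 0 0;0 0 -0.333 -31.2 -9.6 0 0;0 0 -0.416 -39.4 -10.3 0 0;0 0 -0.500 -47.6 -10.4 0 0;0 0 -0.583 -55.7 -9.8 0 0;0 0 -0.666 -63.8 -8.4 0 0;0 0 -0.750 -71.8 -6.5 0 0;0 0 -0.833 -79.5 -3.8 0 0
```

>>> {"op": "apply_moves", "data": {
  "series": "0 0 -0.083 -7.5 -3.4 0 0;0 0 -0.166 -15.2 -6.1 0 0;0 0 -0.25 -23.1 -8.2 0 0;0 0 -0.333 -31.2 -9.6 0 0;0 0 -0.416 -39.4 -10.3 0 0;0 0 -0.5 -47.6 -10.4 0 0;0 0 -0.583 -55.7 -9.8 0 0;0 0 -0.666 -63.8 -8.4 0 0;0 0 -0.75 -71.8 -6.5 0 0;0 0 -0.833 -79.5 -3.8 0 0"
}}

```text
t: 24.45
tcp_pos: [0.5569, -0.0721, -0.0141]
ee_rot: [[-0.996, 0.092, -0.005], [0.092, 0.996, 0.002], [0.005, 0.001, -1.0]]
wrist_force: [-3.6, 2.6, 2.3]
width: 0.0002
grip_force: 2.1
```

```bash
python3 - <<'E'
from see import *
done(-.833,-79.5,-3.8,0); plug('s9')
push(183+7.5*np.arange(1,11))
E
```

```text
t 24.45 cmd [ 0.5598 -0.0722 -0.0135  3.0476] meas [ 0.5569 -0.0721 -0.0141] psi 3.0491 F [-3.63  2.58  2.28] w 0.0002 g 2.1 q [-0.24  0.36 -0.39  0.82  0.   -0.15]
score 0.54 plug track [ 102.7 -110.8]
0 0 -0.083 -7.5 -3.4 0 0;0 0 -0.167 -15.2 -6.1 0 0;0 0 -0.250 -23.2 -8.2 0 0;0 0 -0.333 -31.2 -9.6 0 0;0 0 -0.417 -39.4 -10.3 0 0;0 0 -0.426 -47.2 -9.4 0 0;0 0 -0.426 -54.0 -6.3 0 0;0 0 -0.426 -60.9 -3.2 0 0;0 0 -0.426 -67.7 -0.1 0 0;0 0 -0.426 -74.5 3.0 0 0
```

>>> {"op": "apply_moves", "data": {
  "series": "0 0 -0.083 -7.5 -3.4 0 0;0 0 -0.166 -15.2 -6.1 0 0;0 0 -0.25 -23.2 -8.2 0 0;0 0 -0.333 -31.2 -9.6 0 0;0 0 -0.4 -39.4 -10.3 0 0;0 0 -0.426 -47.2 -9.4 0 0;0 0 -0.426 -54 -6.3 0 0;0 0 -0.426 -60.9 -3.2 0 0;0 0 -0.426 -67.7 -0.1 0 0;0 0 -0.426 -74.5 3 0 0"
}}

```text
t: 25.75
tcp_pos: [0.6346, -0.0768, -0.0134]
ee_rot: [[-0.946, -0.325, 0.0], [-0.325, 0.946, -0.0], [0.0, -0.0, -1.0]]
wrist_force: [-1.7, -0.8, -0.8]
width: 0.0002
grip_force: 0.6
```

```bash
python3 - <<'E'
from see import *
done(-.426,-74.5,3,0); plug('s10')
push(258+np.array([4,8,12,15,17,18,19,20,21,21]))
E
```

```text
t 25.75 cmd [ 0.6343 -0.0762 -0.0135  3.4736] meas [ 0.6346 -0.0768 -0.0134] psi -2.8105 F [-1.67 -0.78 -0.82] w 0.0002 g 0.6 q [-0.22  0.47 -0.22  0.88 -0.   -0.55]
score 0.48 plug track [-40.9 -41.5]
0 0 -0.000 -4.0 -0.0 0 0;0 0 -0.000 -8.0 -0.0 0 0;0 0 -0.000 -12.0 -0.0 0 0;0 0 -0.000 -15.0 -0.0 0 0;0 0 -0.000 -17.0 -0.0 0 0;0 0 -0.000 -18.0 -0.0 0 0;0 0 -0.000 -19.0 -0.0 0 0;0 0 -0.000 -20.0 -0.0 0 0;0 0 -0.000 -21.0 -0.0 0 0;0 0 -0.000 -21.0 -0.0 0 0
```

>>> {"op": "apply_moves", "data": {
  "series": "0 0 0 -4 0 0 0;0 0 0 -8 0 0 0;0 0 0 -11 0 0 0;0 0 0 -14 0 0 0;0 0 0 -16 0 0 0;0 0 0 -17 0 0 0;0 0 0 -18 0 0 0;0 0 0 -19 0 0 0;0 0 0 -20 0 0 0;0 0 0 -20 0 0 0"
}}

```text
t: 27.05
tcp_pos: [0.6533, -0.0704, -0.0135]
ee_rot: [[-0.946, -0.325, 0.0], [-0.325, 0.946, 0.0], [-0.0, 0.0, -1.0]]
wrist_force: [-2.3, 0.2, 2.4]
width: -0.0002
grip_force: 1.0
```

```bash
python3 - <<'E'
from see import *
done(0,-20,0,0)
E
```

```text
t 27.05 cmd [ 0.6532 -0.0697 -0.0135  3.4736] meas [ 0.6533 -0.0704 -0.0135] psi -2.8103 F [-2.29  0.16  2.36] w -0.0002 g 1.0 q [-0.21  0.5  -0.17  0.9   0.   -0.54]
```

Force is only about 2 N, so it isn't at the pad yet. Creep on.

>>> {"op": "apply_moves", "data": {
  "series": "0 0 0 -0.5 0 0 0;0 0 0 -1 0 0 0;0 0 0 -1.5 0 0 0;0 0 0 -2 0 0 0;0 0 0 -2.5 0 0 0;0 0 0 -3 0 0 0;0 0 0 -3.5 0 0 0;0 0 0 -4 0 0 0;0 0 0 -4 0 0 0;0 0 0 -4 0 0 0"
}}

```text
t: 28.3
tcp_pos: [0.6546, -0.0699, -0.0135]
ee_rot: [[-0.946, -0.325, -0.004], [-0.325, 0.946, -0.002], [0.004, -0.0, -1.0]]
wrist_force: [-7.8, -2.5, 5.9]
width: 0.0003
grip_force: 4.1
```

```bash
python3 - <<'E'
from see import *
done(0,-4,0,0)
E
```

```text
t 28.3 cmd [ 0.657  -0.0684 -0.0135  3.4736] meas [ 0.6546 -0.0699 -0.0135] psi -2.8111 F [-7.79 -2.51  5.92] w 0.0003 g 4.1 q [-0.2   0.5  -0.17  0.91 -0.   -0.53]
```

>>> {"op": "apply_moves", "data": {
  "series": "0 0 0 3 0 0 0;0 0 0 10 0 0 0;0 0 0 20 0 0 0;0 0 0 30 0 0 0;0 0 0 32 0 -20 0;0 0 0 32 0 -50 0;0 0 0 32 0 -85 0;0 0 0 32 0 -110 0;0 0 0 32 0 -114 0;0 0 0 32 0 -114 0"
}}

```text
t: 29.55
tcp_pos: [0.6267, -0.0796, 0.1009]
ee_rot: [[-0.946, -0.325, 0.001], [-0.325, 0.946, -0.0], [-0.001, -0.0, -1.0]]
wrist_force: [-0.3, -1.1, -1.1]
width: -0.0001
grip_force: 0.0
```

```bash
python3 - <<'E'
from see import *
done(0,32,0,-114); plug('s11'); wshot('w11'); im=arm.read_camera('top'); cv2.imwrite('pics/top11.png',im)
t=cv2.imread('pics/top0.png'); 
for z,nm in((.057,'top'),):
    u0=proj('top',np.r_[tw(-90,55.3),z])[0].round().astype(int); tp=t[u0[1]-6:u0[1]+7,u0[0]-6:u0[0]+7]
    r=cv2.matchTemplate(im[150:310,230:400],tp,cv2.TM_CCOEFF_NORMED);_,v,_,l=cv2.minMaxLoc(r); q=w('top',l[0]+236,l[1]+156,z); d=q[:2]-P[:2];c,s=np.cos(P[2]),np.sin(P[2]); print('top',v,(np.array([c*d[0]+s*d[1],-s*d[0]+c*d[1]])*1e3).round(1))
a=3.4653; k=H+.1014*np.array([np.cos(a),np.sin(a)]); go(*k,.1005,a)
E
```

```text
t 29.55 cmd [ 0.6267 -0.0789  0.1005  3.4736] meas [ 0.6267 -0.0796  0.1009] psi -2.8104 F [-0.29 -1.08 -1.12] w -0.0001 g 0.0 q [-0.23  0.35 -0.13  1.09  0.   -0.56]
score 0.49 plug track [-94.4 -13.1]
top 0.4122934639453888 [ 140.2 -112.3]
0 0 0.008 74.0 -44.2 0.0
```

>>> {"op": "apply_moves", "data": {
  "series": "0 0 0 30 -18 0 55;0 0 0.008 60 -36 0 55;0 0 0.008 74 -44.2 0 55;0 0 0.008 74 -44.2 0 55;0 0 0.008 74 -44.2 25 55;0 0 0.008 74 -44.2 50 55;0 0 0.008 74 -44.2 70 55;0 0 0.008 74 -44.2 79 55;0 0 0.008 74 -44.2 79 55;0 0 0.008 74 -44.2 79 22"
}}

```text
t: 30.95
tcp_pos: [0.572, -0.1455, 0.0224]
ee_rot: [[-0.948, -0.318, 0.002], [-0.318, 0.948, -0.0], [-0.001, -0.001, -1.0]]
wrist_force: [1.3, 0.3, -0.1]
width: 0.0304
grip_force: 0.0
```

```bash
python3 - <<'E'
from see import *
done(.008,74,-44.2,79); plug('s12'); wshot('w12'); cv2.imwrite('pics/top12.png',arm.read_camera('top'))
T=np.load('pics/w12.npy')
def tr(q): d=q[:2]-P[:2];c,s=np.cos(P[2]),np.sin(P[2]); return (np.array([c*d[0]+s*d[1],-s*d[0]+c*d[1]])*1e3).round(1)
for f in('top12','s12'):
    im=cv2.imread(f'pics/{f}.png').astype(int); cam='top' if f[0]=='t' else 'scene'
    b=((im[:,:,0]-im[:,:,2]>50)&(im[:,:,0]>90)).astype('uint8'); n,l,st,ce=cv2.connectedComponentsWithStats(b)
    for i in range(1,n):
        if st[i,4]>25:
            q=tr(w(cam,*ce[i],.029))
            if abs(q).max()<200: print(cam,st[i],q)
arc(3.465+.0-np.array([.03,.12,.25,.39,.53,.67,.81,.95,1.09,1.2]))
E
```

```text
t 30.95 cmd [ 0.5712 -0.1448  0.0215  3.4656] meas [ 0.572  -0.1455  0.0224] psi -2.8181 F [ 1.28  0.25 -0.09] w 0.0304 g 0.0 q [-0.36  0.35 -0.31  0.91  0.   -0.68]
score 0.5 plug track [-197.2  -83.5]
top [329 182  20  15  89] [  82.8 -108.9]
top [333 195  22  17 171] [  38.3 -112.3]
0 0 0.031 -0.0 3.1 0.0;0 0 0.121 -0.7 12.2 0.0;0 0 0.251 -3.2 25.1 0.0;0 0 0.391 -7.6 38.6 0.0;0 0 0.531 -13.9 51.3 0.0;0 0 0.671 -22.0 63.0 0.0;0 0 0.811 -31.5 73.5 0.0;0 0 0.951 -42.5 82.5 0.0;0 0 1.091 -54.6 89.9 0.0;0 0 1.201 -64.7 94.5 0.0
```

>>> {"op": "apply_moves", "data": {
  "series": "0 0 0 0 0 0 22;0 0 0.07 0 6 0 22;0 0 0.18 -1.5 17 0 22;0 0 0.31 -4.8 31 0 22;0 0 0.45 -10 44 0 22;0 0 0.6 -17.5 57 0 22;0 0 0.76 -28 70 0 22;0 0 0.92 -40 80.5 0 22;0 0 1.08 -53.5 89.5 0 22;0 0 1.201 -64.7 94.5 0 22"
}}

```text
t: 32.35
tcp_pos: [0.6023, -0.0348, 0.0217]
ee_rot: [[-0.636, 0.772, -0.0], [0.772, 0.636, -0.0], [0.0, -0.0, -1.0]]
wrist_force: [-0.9, -0.1, -0.2]
width: 0.0188
grip_force: 0.2
```

```bash
python3 - <<'E'
from see import *
done(1.201,-64.7,94.5,0)
arc(np.array([2.2,2.12,2.04,1.97,1.92,1.89,1.87]))
E
```

```text
t 32.35 cmd [ 0.6024 -0.0346  0.0215  2.2646] meas [ 0.6023 -0.0348  0.0217] psi 2.2599 F [-0.94 -0.1  -0.18] w 0.0188 g 0.2 q [-0.16  0.38 -0.27  0.92 -0.    0.72]
0 0 0.065 -0.2 6.6 0.0;0 0 0.145 -1.1 14.7 0.0;0 0 0.225 -2.5 22.6 0.0;0 0 0.295 -4.4 29.5 0.0;0 0 0.345 -6.0 34.3 0.0;0 0 0.375 -7.0 37.1 0.0;0 0 0.395 -7.8 39.0 0.0
```

>>> {"op": "apply_moves", "data": {
  "series": "0 0 0.065 0 6.6 0 22;0 0 0.145 -1 14.7 0 22;0 0 0.225 -2.5 22.6 0 22;0 0 0.295 -4.4 29.5 0 22;0 0 0.345 -6 34.3 0 22;0 0 0.375 -7 37 0 22;0 0 0.395 -7.8 39 0 22;0 0 0.395 -7.8 39 0 22;0 0 0.395 -7.8 39 0 22;0 0 0.395 -7.8 39 0 22"
}}

```text
t: 33.6
tcp_pos: [0.6372, -0.0164, 0.0215]
ee_rot: [[-0.294, 0.956, 0.0], [0.956, 0.294, -0.0], [-0.0, 0.0, -1.0]]
wrist_force: [-0.2, -0.7, -0.0]
width: 0.0191
grip_force: 0.0
```

```bash
python3 - <<'E'
from see import *
done(.395,-7.8,39,0)
arc([1.895])
E
```

```text
t 33.6 cmd [ 0.6374 -0.0156  0.0215  1.8696] meas [ 0.6372 -0.0164  0.0215] psi 1.8689 F [-0.16 -0.74 -0.01] w 0.0191 g 0.0 q [-0.13  0.43 -0.19  0.95  0.    1.15]
0 0 -0.025 -0.0 -2.5 0.0
```

>>> {"op": "apply_moves", "data": {
  "series": "0 0 0 0 -1.5 0 40;0 0 0 0 -1.5 0 40;0 0 0 0 -1.5 0 40;0 0 0 0 -1.5 -15 40;0 0 0 0 -1.5 -45 40;0 0 0 0 -1.5 -85 40;0 0 0 50 -20 -110 40;0 0 0 100 -60 -110 40;0 0 0 140 -100 -110 40;0 0 0 170 -150 -110 40"
}}

```text
t: 34.85
tcp_pos: [0.4433, 0.1033, 0.1329]
ee_rot: [[-0.295, 0.956, 0.003], [0.956, 0.295, 0.001], [-0.0, 0.003, -1.0]]
wrist_force: [0.0, -0.1, 0.2]
width: 0.034
grip_force: 0.0
```

```bash
python3 - <<'E'
from see import *
done(0,170,-150,-110); plug('s13'); cv2.imwrite('pics/top13.png',arm.read_camera('top'))
def tr(q): d=q[:2]-P[:2];c,s=np.cos(P[2]),np.sin(P[2]); return (np.array([c*d[0]+s*d[1],-s*d[0]+c*d[1]])*1e3).round(1)
for f in('top13','s13'):
    im=cv2.imread(f'pics/{f}.png').astype(int); cam='top' if f[0]=='t' else 'scene'
    for nm,b,z in(('blue',(im[:,:,0]-im[:,:,2]>50)&(im[:,:,0]>90),.029),('red',(im[:,:,2]>120)&(im[:,:,1]<80)&(im[:,:,0]<80),.07)):
        n,l,st,ce=cv2.connectedComponentsWithStats(b.astype('uint8'))
        for i in range(1,n):
            if st[i,4]>12:
                q=tr(w(cam,*ce[i],z)); x,y,ww,h=st[i,:4]
                if abs(q).max()<180 and not(abs(q-[10,73]).max()<40): print(cam,nm,st[i],q)
# brown plug in top: pixels within carrier
im=cv2.imread('pics/top13.png'); t=cv2.imread('pics/top0.png')
u0=proj('top',np.r_[tw(-90,55.3),.057])[0].round().astype(int); tp=t[u0[1]-6:u0[1]+7,u0[0]-6:u0[0]+7]
r=cv2.matchTemplate(im[150:310,310:400],tp,cv2.TM_CCOEFF_NORMED);_,v,_,l=cv2.minMaxLoc(r);print('plug top',round(v,2),tr(w('top',l[0]+316,l[1]+156,.057)))
# warp: rows of the exit leg axis, colors
for x in range(15,100,5):
    a=im[tuple(proj('top',np.r_[tw(x,-110),.057 if 45<x<80 else .029])[0].round().astype(int)[::-1])]; print(x,a,end=' ')
E
```

```text
t 34.85 cmd [0.444  0.1027 0.1315 1.8696] meas [0.4433 0.1033 0.1329] psi 1.87 F [ 0.01 -0.1   0.2 ] w 0.034 g 0.0 q [ 0.09  0.01 -0.46  1.09  0.    1.36]
score 0.43 plug track [  81.  -103.4]
top blue [329 182  20  15  87] [  82.9 -108.7]
top blue [333 195  22  17 167] [  38.3 -112.2]
scene blue [363 232   5   6  20] [  77.9 -130.9]
scene blue [343 236  23  11  69] [  54.2 -112.9]
scene red [324 226   5   3  14] [ 30.1 -50.1]
plug top 0.76 [  61.6 -109.2]
15 [109 122 128] 20 [ 99 118 128] 25 [94 95 99] 30 [176 126  99] 35 [203 147 109] 40 [220 167 120] 45 [144 114  98] 50 [105 141 180] 55 [105 141 181] 60 [ 96 129 164] 65 [ 98 130 164] 70 [108 146 187] 75 [113 144 183] 80 [126 147 182] 85 [179 141 131] 90 [144 109  93] 95 [ 94 104 112]
```

```bash
python3 - <<'E'
from see import *
for f in('top0','top13'):
    im=cv2.imread(f'pics/{f}.png').astype(int); u=proj('top',np.r_[tw(12,-55),.086])[0]; x0,y0=(u-12).astype(int)
    s=im[y0:y0+24,x0:x0+24]; m=(s[:,:,2]-s[:,:,1]>70)&(s[:,:,2]-s[:,:,0]>70)
    n,l,st,ce=cv2.connectedComponentsWithStats(m.astype('uint8'))
    for i in range(1,n):
        q=w('top',*(ce[i]+[x0,y0]),.086)[:2]-H; print(f,st[i],'gate',(np.arctan2(q[1],q[0])-.3323-np.pi/2).round(3),np.linalg.norm(q).round(3))
s=arm.read_state();print(s['dq'].round(3))
E
```

```text
top0 [11 15  6  5 26] gate 0.106 0.101
top13 [ 9 10  6  6 27] gate -0.0 0.101
[-0.03   0.056  0.109 -0.079 -0.018 -0.016]
```

The gate is shut (0.00), the carrier is home and the brush is on the offcut, so I'm handing in.

```bash
python3 -c "
from cell import arm
print(arm.close_job())"
```

```text
the job is handed in; nothing more can be done
None
```

The job is handed in, with no verdict shown: the brush lies centred on the offcut, the carrier is home on the pad (8 N push; the plug reads within 1 mm of its expected spot), and the arm measures 0.00 rad, shut behind it.

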